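# Hook the strainer basket out of the deep utensil pot and hang it to drain

## Task

The small steel basket is hanging deep down in the white utensil pot, where no hand fits. Take the hook rod from its draining stand, feel for the basket's brass handle with the hook, lift the basket out gently on the hook, and hang the rod back in the stand's fork with the basket still dangling from the hook. Never push or pull hard with the rod or ram the basket against the pot, do not touch the basket or the pot with the gripper, do not let the basket touch the slab, and leave everything else where it is.

Things in the scene. Friction and masses are not known exactly. Their poses are not given: they have to be found in the camera images.
- rod_grip (a point): Hook rod (0.12 kg, starts hanging in the stand's fork), centre of its orange grip block, 40 (x) x 14 (y) x 50 mm (z, up the rod), from 27 mm below to 23 mm above this point. A black collar 36 x 34 x 6 mm sits under the block, its underside 33 mm below this point. From it a straight 6 mm shank runs down to the hook. The hook points along the rod's +x, at the start the stand's +x.
- hook (a point): Hook at the rod's lower end, same axes: middle of the level hook arm (5 mm thick, its axis 143 mm below the grip point), 7 mm from the shank's axis. The arm runs 13 mm out from the shank's axis along +x and ends in a 4 mm tip turned up, its top 10 mm above the arm's axis. Free gap between shank and tip 8 mm. Over all, the hook is 18.5 mm long in x.
- pot: White ceramic utensil pot, fixed, oblong, open at the top; origin at the centre of its underside, z up. Outside 130 mm (x) x 76 mm (y) x 172 mm tall, walls 7 mm. A blue stripe marks its -x face and rim. Inside, ledges along the two long walls (25 to 31 mm from the middle in y, tops 56 mm above the underside) carry the basket.
- pot_mouth (a point): Centre of the pot's mouth, level with its rim, axes of the pot; the mouth is 116 mm (x) x 62 mm (y). The basket handle's crossbar starts 56 to 70 mm below this level. There is room to lower the hook between the striped -x wall and the handle; the hook then has to point to the pot's +x.
- basket_center (a point): Steel strainer basket, box 113 (x) x 44 (y) x 46 mm tall, open at the top: its centre, half-way up, x as the pot's. 0.15 to 0.27 kg. Its side rims hang on the pot's ledges; within the pot it has 1.5 mm of play each way in x. On it stands a brass wire handle, see handle_pivot. Hung by that handle it tilts, up to about 0.5 rad.
- handle_pivot (a point): Middle of the handle's pivots, 19 mm above the basket's centre, basket's axes. Handle: 5 mm wire, upside-down U, legs 60 mm, crossbar 36 mm along y. Its lean is not measured: from 0.45 rad to -x up to 0.68 rad to +x, its crossbar so 26 mm to -x up to 38 mm to +x of here and 46 to 60 mm above. Pivots very stiff, no swing: a push of 1 to 2 N is felt, over 2 N rams the basket into the pot.
- stand: Steel draining stand, fixed; origin at the centre of the underside of its 150 x 160 mm base (8 mm thick), z up. Two 12 mm posts at x = +48, y = +-66 mm carry a level two-pronged fork (8 mm thick, top 260 mm up) that points to the stand's -x.
- fork_seat (a point): Point on the fork's upper face where the rod's shank axis belongs, 260 mm above the stand's underside, stand's axes. The slot between the prongs is 12 mm wide (y), closed 8 mm to +x of here, open 25 mm to -x; prongs reach +-24 mm in y. The rod's collar rests on the prongs; raised a few mm, the rod goes in or out along x through the open end.
- table: The granite slab, its top at z = 0.
- jug: Bystander: glass jug standing upside down, 110 mm wide at the slab, 160 mm tall, handle to its +y; origin under its centre.
- tongs: Bystander: stainless tongs lying flat, 230 mm long (x), 22 mm tall; origin under the middle.
- mug: Bystander: blue mug, 80 mm wide, 90 mm tall; origin under its centre.
- jar: Bystander: amber jar, 66 mm wide, 100 mm tall; origin under its centre.
- oil: Bystander: green oil bottle, 60 mm wide, 220 mm tall; origin under its centre.
Things that resemble listed ones, but are neither listed nor needed, are in the scene too. Leave any orange or purple look-alike of the part that bears basket_center alone. There is more than one size of the part that bears rod_grip; the job needs the larger.

How it is judged:
On the way, in this order (a step that is already met when the one before it is completed fails the run):
1. the hook rod is taken off the stand (distance between rod_grip and stand above 0.325 m), for 0.1 s.
2. the basket hangs on the hook, clear above the pot (z of basket_center in the frame of pot above 0.21 m and contact force between rod and basket above 0.8 N and contact force between basket and pot below 0.1 N), for 0.2 s.
At the end, for the whole second after the job is handed in: The released rod hangs upright (0.12 rad) in the fork, collar on the prongs (6 mm in height, at most 22 mm towards the open end); the basket hangs from its hook by the handle, touching neither stand nor slab; both still (basket under 80 mm/s, rod under 30 mm/s) (z of rod_grip in the frame of stand between 0.287 and 0.299 m and x of rod_grip in the frame of stand between -0.022 and 0.015 m and y of rod_grip in the frame of stand between -0.012 and 0.012 m and angle between rod_grip's own z axis and vertical below 0.12 rad and contact force between rod and stand above 1.5 N and contact force between rod and basket above 0.8 N and distance between basket_center and hook below 0.098 m and contact force between basket and stand below 0.1 N and linear speed of basket below 0.08 m/s and linear speed of rod below 0.03 m/s).
It fails at once if the basket was rammed against the pot with more than 10 N, or the rod pushed or pulled it with more than 8 N down in the pot or 20 N outside (contact force between basket and pot above 10 N or (z of basket_center in the frame of pot below 0.12 m and contact force between rod and basket above 8 N) or contact force between rod and basket above 20 N).
It fails at once if the rod was pressed against the pot with more than 8 N (contact force between rod and pot above 8 N).
It fails at once if the gripper or arm touched the basket or the pot (contact force between any of the arm, the fingers and basket above 0.5 N or contact force between any of the arm, the fingers and pot above 1 N).
It fails at once if the basket touched the slab (contact force between basket and table above 0.3 N).
It fails at once if a bystander was moved by more than 25 mm (distance of any of jug, tongs, mug, jar, oil from where it was at the start of the episode above 0.025 m).
It also fails if it takes over 72 s, if anything falls off the work surface, if the arm or the gripper's body presses on something with over 40 N, if the wrist force passes 120 N, or if a joint passes its speed limit or range.

## Robot

A 6-joint arm with a two-finger parallel gripper is mounted at the origin on the work surface. World frame = base frame: x ahead of the robot, y to its left, z up, the work surface at z = 0. Lengths are in m, angles in rad, forces in N, time in s.
With the tool pointing down it reaches from about 0.275 to 0.75 m from the base axis. Payload 10.2 kg.
Tool frame: the origin (TCP) lies midway between the tips of the shut fingers; the grasp point (between the pads) lies 19 mm behind it; z points along the fingers, x is the direction in which the jaws open and shut, and the axes are right-handed (so a half turn about z gives the same grasp; the last joint's range is limited). The gripper opens to 85 mm and grips with 20 to 120 N. Pads are 22 mm wide; open, the fingers measure 114 mm over their backs; the gripper's body (76 mm by 85 mm) begins 54 mm behind the grasp point. The pads swing forward as they close: fully open they stand 13 mm farther back than shut.
Start: joints at [-1.461, 0.313, 1.498, -0, 1.331, -0.223], TCP at [0.171, -0.496, 0.231] pointing down, gripper open.
Joint ranges: [-2.94, 2.94], [-0.97, 2.17], [0.19, 2.56], [-1.23, 4.37], [0.02, 3.11], [-2.88, 2.88]. Speed limits (rad/s): [2.39, 2.39, 3.01, 3.14, 3.14, 3.14].

## Interface

Orientations are given as a 3x3 rotation matrix whose columns are the frame's x, y, z axes.
In Python, from workcell import bot, viewer gives the robot as it stands.
- The arm moves only by the tool step_arm, never from a script. Its argument "series" is a list of rows, each a list of 3 entries, a list of its own where there are three numbers: the finger opening in m, from 0 to 0.0854, then the shift along the tool's x, y, z in m, then the turn about the tool's z in degrees. In form: [[claw, [dx, dy, dz], spin], ...]. A call has exactly 10 rows; each row is the pose to reach, as a shift and turn from the pose commanded when the call began, along the tool's axes at that moment; what a row does not reach only later rows make up. A row lasts 1/8 s, in which the tool goes at most 62.5 mm and 10.7 degrees, less where a joint would pass 70% of its speed; a pose out of reach is approached as far as the arm can. A call with a gripper value outside its range is refused whole. The fingers move at their own pace and stop on an object; "grip_force" is the grip in N (left out, the last holds). Time passes only in rows, so rows that repeat a pose let the fingers close, or fill a call up. It gives the time, the measured TCP pose, the force and the opening at its end, in the units of the state.
- bot.state(): the state, without advancing time (a new reading comes with each control period).
- viewer.grab_frame(name): name is "side" or "top"; returns a dict with "img" (384x512x3 uint8, red, green, blue), "fx", "fy", "cx", "cy" (pixels), "rvec" (rotation vector, rad) and "tvec" (3), from world to camera coordinates, as OpenCV has them. Camera axes: x right, y down, z forward; pixel columns grow to the right and rows downward; lengths in m; the calibration is good to about 2 mm. A picture is of the moment at which its call begins. There is no depth.
- bot.hand_in(): hands the job in, once; it reports no verdict.
The state is a dict: "time_s": time; "joint_positions": joint angles; "qd": joint speeds; "tau": joint torques, N m; "ee_pos": TCP position; "tcp_rot": TCP orientation; "force": force on the tool from outside, world axes, zero at the start; "ft_torque": the same for the moment, N m; "width": opening from 0.0 (shut) to 1.0 (fully open).
Only numpy, scipy, OpenCV 4.12 (cv2) and the standard library are available. Lean on these libraries where they do the work, as an engineer would, in place of code of your own. Each camera call takes 0.05 s, during which the arm holds its last target.

## Working session

There is one attempt and no reset: what is moved stays moved. The work goes in short steps, Python scripts to look and compute and a tool call to move; the robot and the scene stay as the last step left them, time stands still between calls to the robot, and variables do not carry over. Pictures are saved under pics/ and viewed, and the job is handed in when it is done.

Besides the shell and the picture viewer there is one more tool, called after "Call:" by a JSON object that holds its "api" and its "payload". step_arm: Moves the arm, as the interface text tells. Its arguments: {"type":"object","properties":{"series":{"type":"array","items":{"type":"array"}},"grip_force":{"type":"number"}},"required":["series"]}

```bash
mkdir -p pics; ls; cat > h.py <<'E'
import cv2, numpy as np
from workcell import bot, viewer
def grab(n,f):
    d=viewer.grab_frame(n); cv2.imwrite('pics/'+f+'.png',d['img'][:,:,::-1]); np.save('pics/'+f+'.npy',d,allow_pickle=True); return d
def load(f): return np.load('pics/'+f+'.npy',allow_pickle=True).item()
def ray(d,u,v):
    R,_=cv2.Rodrigues(np.array(d['rvec'],float)); t=np.array(d['tvec'],float).ravel()
    o=-R.T@t; w=R.T@np.array([(u-d['cx'])/d['fx'],(v-d['cy'])/d['fy'],1]); return o,w/np.linalg.norm(w)
def onz(d,u,v,z):
    o,w=ray(d,u,v); return o+w*(z-o[2])/w[2]
def tri(d1,p1,d2,p2):
    o1,a=ray(d1,*p1); o2,b=ray(d2,*p2)
    s=np.linalg.lstsq(np.c_[a,-b],o2-o1,rcond=None)[0]; q1=o1+s[0]*a;q2=o2+s[1]*b
    return (q1+q2)/2, np.linalg.norm(q1-q2)
def proj(d,P):
    p,_=cv2.projectPoints(np.array(P,float).reshape(-1,3),np.array(d['rvec'],float),np.array(d['tvec'],float),np.array([[d['fx'],0,d['cx']],[0,d['fy'],d['cy']],[0,0,1.]]),None); return p.reshape(-1,2)
E
python3 - <<'E'
from h import *
np.set_printoptions(precision=4,suppress=True)
for n in('side','top'):
    d=grab(n,n+'0'); print(n,d['fx'],d['cx'],d['cy'],ray(d,256,192))
s=bot.state(); print(s)
E
```

```text
pics
side 398.38105863765617 259.35233745284495 190.43404326767248 (array([ 0.4541, -0.9441,  0.8756]), array([ 0.0497,  0.7986, -0.5999]))
top 353.34581236485985 258.65789186464184 198.72686931418949 (array([0.2463, 0.0096, 1.2994]), array([ 0.2483, -0.0229, -0.9684]))
{'time_s': 0.1, 'joint_positions': array([-1.4614,  0.3134,  1.4984,  0.0001,  1.331 , -0.2234]), 'qd': array([ 0.001 , -0.0008, -0.0021,  0.0006, -0.002 , -0.0016]), 'tau': array([  0.0022, -41.2899, -26.0142,  -0.0002,   0.003 ,  -0.    ]), 'ee_pos': array([ 0.1715, -0.496 ,  0.2308]), 'tcp_rot': array([[ 0.3267, -0.9451, -0.0001],
       [-0.9451, -0.3267,  0.0012],
       [-0.0011, -0.0003, -1.    ]]), 'force': array([-0.3266,  0.2126, -0.2485]), 'ft_torque': array([-0.0195,  0.0388, -0.0312]), 'width': 1.0006895113122272}
```

View pics/side0.png

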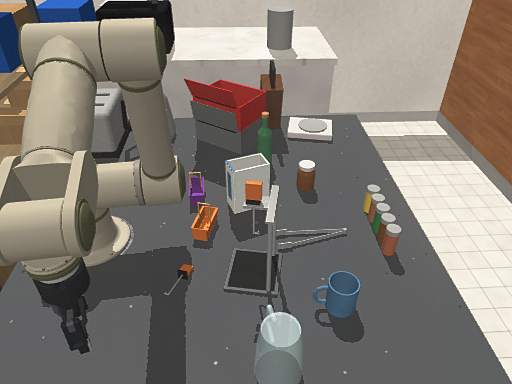

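View pics/top0.png

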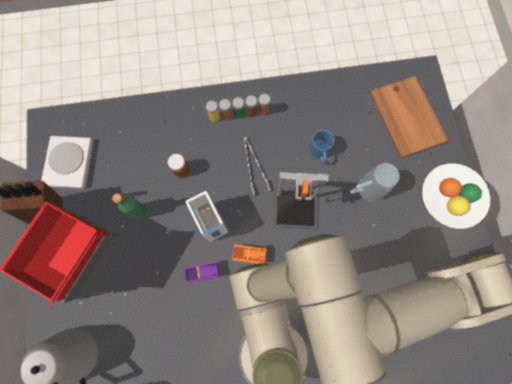

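The side view shows the rod's orange block at about (254,190) and the pot at about (247,182). In the top view the pot is at about (207,215) and the block at about (306,188). I'll zoom in.

```bash
python3 - <<'E'
from h import *
a=load('side0')['img'][140:300,180:340,::-1]; b=load('top0')['img'][160:260,170:340,::-1]
cv2.imwrite('pics/c1.png',cv2.resize(a,None,fx=3.7,fy=3.7,interpolation=cv2.INTER_CUBIC))
cv2.imwrite('pics/c2.png',cv2.resize(b,None,fx=4.5,fy=4.5,interpolation=cv2.INTER_CUBIC))
E
```

```text
(no output)
```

View pics/c1.png

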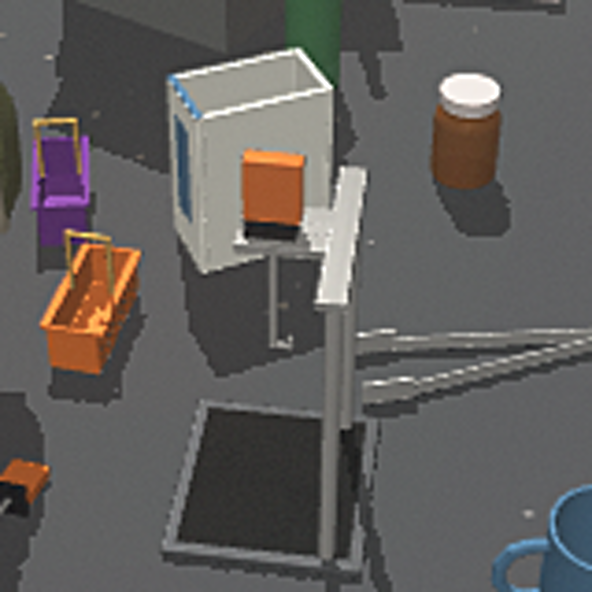

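View pics/c2.png

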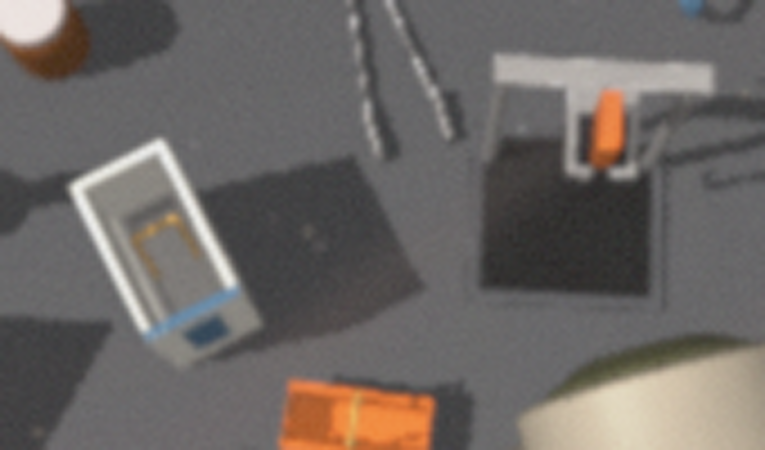

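```bash
python3 - <<'E'
from h import *
np.set_printoptions(precision=4,suppress=True)
for n,(x0,y0,x1,y1) in(('top0',(180,185,230,245)),('side0',(220,150,275,215))):
    im=load(n)['img'][y0:y1,x0:x1].astype(int); 
    b=cv2.resize(im.astype(np.uint8)[:,:,::-1],None,fx=10,fy=10,interpolation=cv2.INTER_NEAREST)
    b=cv2.resize(im.astype(np.uint8)[:,:,::-1],None,fx=9,fy=9,interpolation=cv2.INTER_CUBIC)
    for k in range(0,x1-x0,10): cv2.putText(b,str(x0+k),(k*9,10),0,.35,(0,255,255),1); cv2.line(b,(k*9,0),(k*9,b.shape[0]),(0,255,255) ,1)
    for k in range(0,y1-y0,10): cv2.putText(b,str(y0+k),(0,k*9+10),0,.35,(0,255,255),1); cv2.line(b,(0,k*9),(b.shape[1],k*9),(0,255,255),1)
    cv2.imwrite(f'pics/z_{n}.png',b)
d=load('top0')
b=cv2.resize(d['img'][160:235,265:340,::-1],None,fx=8,fy=8,interpolation=cv2.INTER_CUBIC)
for k in range(0,75,10):
    cv2.putText(b,str(265+k),(k*8,10),0,.35,(0,255,255),1); cv2.line(b,(k*8,0),(k*8,600),(0,255,255),1)
    cv2.putText(b,str(160+k),(0,k*8+10),0,.35,(0,255,255),1); cv2.line(b,(0,k*8),(600,k*8),(0,255,255),1)
cv2.imwrite('pics/z_st.png',b)
E
```

```text
(no output)
```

View pics/z_top0.png

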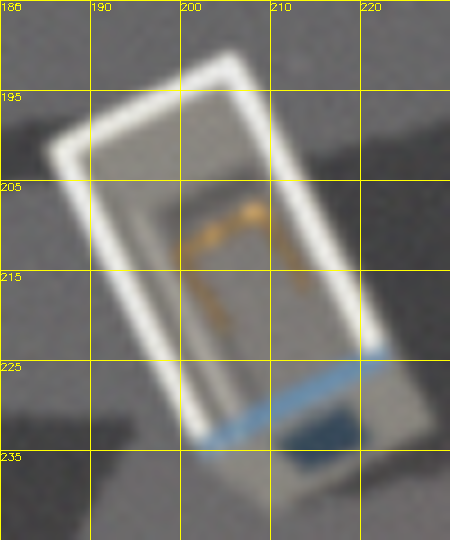

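View pics/z_side0.png

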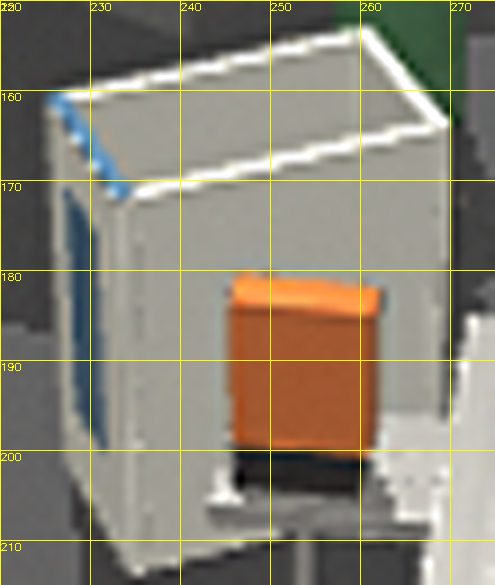

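View pics/z_st.png

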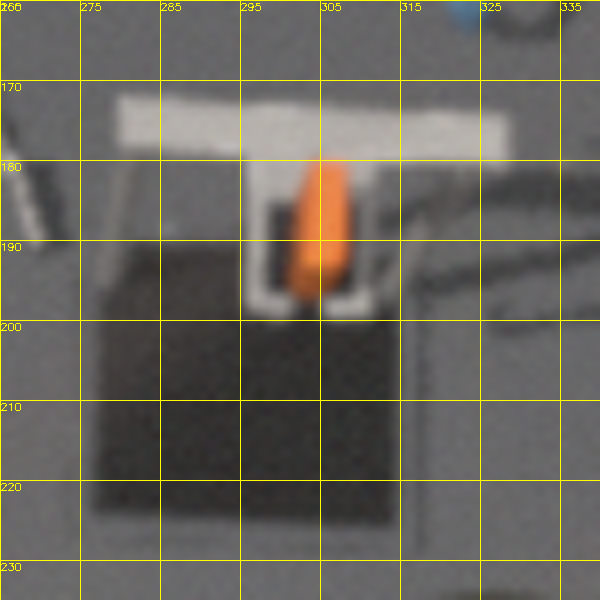

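```bash
python3 - <<'E'
from h import *
np.set_printoptions(precision=4,suppress=True)
t=load('top0'); s=load('side0')
T=[(184.7,201.3),(205.5,190.2),(222.8,223.9),(202.1,234.4)]
S=[(260.1,152.8),(269.4,163.2),(233.2,171.3),(225.2,160.4)]
P=np.array([tri(t,a,s,b)[0] for a,b in zip(T,S)]); print(P,[tri(t,a,s,b)[1] for a,b in zip(T,S)])
Q=np.array([onz(t,*a,.172) for a in T]); Q2=np.array([onz(s,*a,.172) for a in S])
for X in(P,Q,Q2):
    print('c',X.mean(0),'L',np.linalg.norm(X[0]-X[3]),np.linalg.norm(X[1]-X[2]),'W',np.linalg.norm(X[0]-X[1]),np.linalg.norm(X[2]-X[3]))
    v=(X[0]+X[1]-X[2]-X[3]); print('yaw',np.degrees(np.arctan2(v[1],v[0])))
# block top face: orange masks
for d,r,thr in((t,(290,170,320,205),None),(s,(238,175,270,206),None)):
    x0,y0,x1,y1=r; h=cv2.cvtColor(d['img'][y0:y1,x0:x1],cv2.COLOR_RGB2HSV)
    m=cv2.inRange(h,(5,140,60),(20,255,255)); mb=cv2.inRange(h,(5,120,215),(20,255,255))
    for q in(m,mb):
        M=cv2.moments(q,True); print(M['m00'],M['m10']/M['m00']+x0,M['m01']/M['m00']+y0, cv2.minAreaRect(cv2.findNonZero(q)+np.array([x0,y0],dtype=np.int32)), cv2.boundingRect(q))
# stand beam corners (top z=.260): (279.7,171.7),(279.6,178),(328,174),(327.8,180)
B=[(279.6,171.6),(279.5,178.2),(328.2,174.0),(328,180.3)]
print([onz(t,*b,.260) for b in B])
# crossbar ends in top
print([onz(t,u,v,z) for z in(.102,.109,.116) for u,v in((199.5,212.5),(208,207.6))])
print('legs bottoms',[onz(t,u,v,.06) for u,v in((205,221.5),(214,216))])
E
```

```text
[[0.5393 0.2193 0.168 ]
 [0.5654 0.147  0.1717]
 [0.4461 0.1039 0.1727]
 [0.4214 0.1738 0.1702]] [np.float64(0.00095392674683891), np.float64(0.00017247357257638032), np.float64(0.001439018382459603), np.float64(0.0002407425324380672)]
c [0.4931 0.161  0.1707] L 0.12636716580066842 0.12677882487581263 W 0.0769990209333275 0.07423540350719005
yaw 20.493175256896812
c [0.4925 0.1607 0.172 ] L 0.12487829840452504 0.12735700262941316 W 0.07670994231860195 0.07385631759047208
yaw 20.438073459450425
c [0.4932 0.1589 0.172 ] L 0.12519403049084848 0.12539032391313182 W 0.071367241194005 0.0703769882309689
yaw 19.442108438323483
96.0 304.6979166666667 188.875 ((304.5, 188.5), (15.0, 7.0), 90.0) (11, 11, 8, 16)
52.0 305.2692307692308 186.57692307692307 ((305.0, 186.0), (12.0, 4.0), 90.0) (13, 10, 5, 13)
299.0 253.37792642140468 190.12040133779266 ((253.5, 190.0), (20.0, 15.0), 90.0) (8, 5, 16, 21)
50.0 253.42 182.3 ((253.52969360351562, 182.20297241210938), (15.224069595336914, 3.084615468978882), 5.710593223571777) (8, 5, 16, 5)
[array([ 0.5665, -0.0961,  0.26  ]), array([ 0.5456, -0.0925,  0.26  ]), array([ 0.5374, -0.2425,  0.26  ]), array([ 0.5176, -0.2381,  0.26  ])]
[array([0.509 , 0.1846, 0.102 ]), array([0.5219, 0.1536, 0.102 ]), array([0.5074, 0.1836, 0.109 ]), array([0.5203, 0.1528, 0.109 ]), array([0.5059, 0.1826, 0.116 ]), array([0.5187, 0.1519, 0.116 ])]
legs bottoms [array([0.483 , 0.1748, 0.06  ]), array([0.4981, 0.1409, 0.06  ])]
```

```bash
python3 - <<'E'
from h import *
np.set_printoptions(precision=4,suppress=True)
t=load('top0'); s=load('side0')
print('toptri',tri(t,(305.4,186.4),s,(253.3,182.2)))
# side corners of front orange face & top face (z_side zoom): 
Z=lambda X,Y:(220+(X+.5)/9-.5,150+(Y+.5)/9-.5)
W=lambda X,Y:(265+(X+.5)/8-.5,160+(Y+.5)/8-.5)
# top face corners: side: BL(+? far-left)
ts=[Z(234,272),Z(381,287),Z(376,315),Z(231,303)]
print('side@.316',[onz(s,*p,.316) for p in ts],np.mean([onz(s,*p,.316) for p in ts],0))
tt=[W(317,156),W(346,158),W(346,265),W(300,262)]
tt=[W(318,154),W(347,157),W(346,264),W(306,262)]
print('top@.316',[onz(t,*p,.316) for p in tt],np.mean([onz(t,*p,.316) for p in tt],0))
print('c@.316',onz(t,305.4,186.4,.316),onz(s,253.3,182.2,.316))
# fork: prong tips top view, outer corners at z .26
F=[W(243,318),W(293,318),W(324,318),W(372,316)]
F=np.array([onz(t,*p,.26) for p in F]);print('prongs',F)
ax=np.array([np.cos(np.radians(-11)),np.sin(np.radians(-11)),0])
print('seat est',F.mean(0)+ax*.025)
print('beam mid', np.mean([onz(t,*p,.26) for p in [(279.6,171.6),(279.5,178.2),(328.2,174.0),(328,180.3)]],0)-ax*.048)
E
```

```text
toptri (array([ 0.4956, -0.1572,  0.3143]), np.float64(0.0015108276503612978))
side@.316 [array([ 0.4779, -0.1482,  0.316 ]), array([ 0.5172, -0.1573,  0.316 ]), array([ 0.515 , -0.1701,  0.316 ]), array([ 0.4766, -0.1626,  0.316 ])] [ 0.4967 -0.1595  0.316 ]
top@.316 [array([ 0.5173, -0.1578,  0.316 ]), array([ 0.5147, -0.168 ,  0.316 ]), array([ 0.4754, -0.1607,  0.316 ]), array([ 0.4782, -0.1466,  0.316 ])] [ 0.4964 -0.1583  0.316 ]
c@.316 [ 0.4944 -0.157   0.316 ] [ 0.4962 -0.1593  0.316 ]
prongs [[ 0.4733 -0.1282  0.26  ]
 [ 0.4706 -0.1469  0.26  ]
 [ 0.4689 -0.1585  0.26  ]
 [ 0.467  -0.1765  0.26  ]]
seat est [ 0.4945 -0.1573  0.26  ]
beam mid [ 0.4947 -0.1581  0.26  ]
```

```bash
cat >> h.py <<'E'
def plan(P,yaw=None):
    s=bot.state(); R=s['tcp_rot']; d=R.T@(np.array(P)-s['ee_pos'])
    y=np.degrees(np.arctan2(R[1,0],R[0,0])); 
    print('t',round(s['time_s'],2),'pos',s['ee_pos'].round(4),'yaw',y.round(2),'shift mm',(d*1000).round(1),'spin',None if yaw is None else round(((y-yaw+180)%360)-180,2),'F',s['force'].round(2),'w',round(s['width'],3),'tilt',R[:,2].round(4))
E
python3 - <<'E'
from h import *
plan([.496,-.1585,.40],-101.2)
plan([.496,-.1585,.277],-101.2)
E
```

```text
t 0.1 pos [ 0.1715 -0.496   0.2308] yaw -70.93 shift mm [-213.1 -417.  -168.8] spin 30.27 F [-0.33  0.21 -0.25] w 1.001 tilt [-1.0e-04  1.2e-03 -1.0e+00]
t 0.1 pos [ 0.1715 -0.496   0.2308] yaw -70.93 shift mm [-213.  -417.   -45.8] spin 30.27 F [-0.33  0.21 -0.25] w 1.001 tilt [-1.0e-04  1.2e-03 -1.0e+00]
```

Call:
{"api": "step_arm", "payload": {"series": [[0.085,[0,0,-0.06],0],[0.085,[0,0,-0.12],3],[0.085,[-0.025,-0.05,-0.169],7],[0.085,[-0.05,-0.1,-0.169],11],[0.085,[-0.08,-0.155,-0.169],15],[0.085,[-0.105,-0.21,-0.169],20],[0.085,[-0.133,-0.26,-0.169],24],[0.085,[-0.16,-0.315,-0.169],27],[0.085,[-0.187,-0.367,-0.169],30.27],[0.085,[-0.213,-0.417,-0.169],30.27]], "grip_force": 40}}

```text
time_s: 1.35
ee_pos: [0.4971, -0.1569, 0.4]
tcp_rot: [[-0.195, -0.981, -0.0], [-0.981, 0.195, 0.0], [-0.0, 0.0, -1.0]]
force: [0.2, -0.4, -0.4]
width: 0.994
```

```bash
python3 - <<'E'
from h import *
plan([.496,-.1585,.277],-101.2)
E
```

```text
t 1.35 pos [ 0.4971 -0.1569  0.4   ] yaw -101.22 shift mm [  1.8   0.7 123. ] spin -0.02 F [ 0.16 -0.4  -0.39] w 0.994 tilt [-5.e-04  2.e-04 -1.e+00]
```

Call:
{"api": "step_arm", "payload": {"series": [[0.06,[0.002,0.001,0.03],0],[0.05,[0.002,0.001,0.06],0],[0.04,[0.002,0.001,0.09],0],[0.035,[0.002,0.001,0.11],0],[0.03,[0.002,0.001,0.123],0],[0.03,[0.002,0.001,0.123],0],[0.03,[0.002,0.001,0.123],0],[0.03,[0.002,0.001,0.123],0],[0.03,[0.002,0.001,0.123],0],[0.03,[0.002,0.001,0.123],0]]}}

```text
time_s: 2.6
ee_pos: [0.4947, -0.1604, 0.2775]
tcp_rot: [[-0.194, -0.981, 0.0], [-0.981, 0.194, -0.0], [0.0, -0.0, -1.0]]
force: [-0.3, 0.7, 0.5]
width: 0.351
```

```bash
python3 - <<'E'
from h import *
plan([.496,-.1585,.277],-101.2)
a=grab('side','s1')['img'][150:250,190:320,::-1]; b=grab('top','t1')['img'][150:250,240:370,::-1]
cv2.imwrite('pics/m1.png',cv2.resize(np.vstack([a,b]),None,fx=3,fy=3,interpolation=cv2.INTER_CUBIC))
E
```

```text
t 2.6 pos [ 0.4947 -0.1604  0.2775] yaw -101.2 shift mm [-2.2 -0.9  0.5] spin -0.0 F [-0.33  0.73  0.48] w 0.351 tilt [ 2.e-04 -1.e-04 -1.e+00]
```

View pics/m1.png

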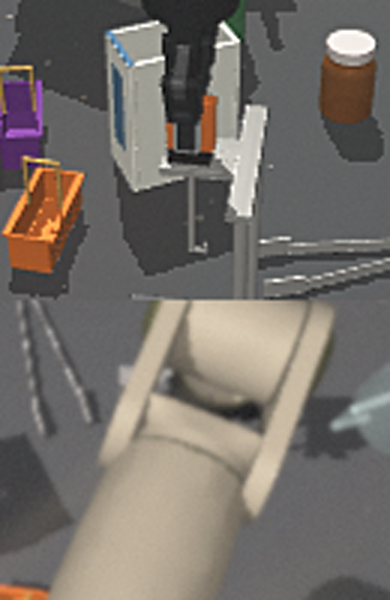

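Call:
{"api": "step_arm", "payload": {"series": [[0.03,[-0.002,-0.001,0],0],[0.03,[-0.002,-0.001,0],0],[0.02,[-0.002,-0.001,0],0],[0.014,[-0.002,-0.001,0],0],[0.01,[-0.002,-0.001,0],0],[0.005,[-0.002,-0.001,0],0],[0.005,[-0.002,-0.001,0],0],[0.005,[-0.002,-0.001,0],0],[0.005,[-0.002,-0.001,0],0],[0.005,[-0.002,-0.001,0],0]], "grip_force": 60}}

```text
time_s: 3.95
ee_pos: [0.4961, -0.1587, 0.2774]
tcp_rot: [[-0.194, -0.981, 0.0], [-0.981, 0.194, -0.0], [0.0, -0.0, -1.0]]
force: [0.2, 1.0, 3.0]
width: 0.156
```

```bash
python3 - <<'E'
from h import *
plan([.496,-.1585,.277],-101.2)
a=grab('side','s1b')['img'][150:250,190:320,::-1]
cv2.imwrite('pics/m1b.png',cv2.resize(a,None,fx=5,fy=5,interpolation=cv2.INTER_CUBIC))
E
```

```text
t 3.95 pos [ 0.4961 -0.1587  0.2774] yaw -101.2 shift mm [-0.1  0.1  0.4] spin -0.0 F [0.19 0.98 2.99] w 0.156 tilt [ 2.e-04 -0.e+00 -1.e+00]
```

View pics/m1b.png

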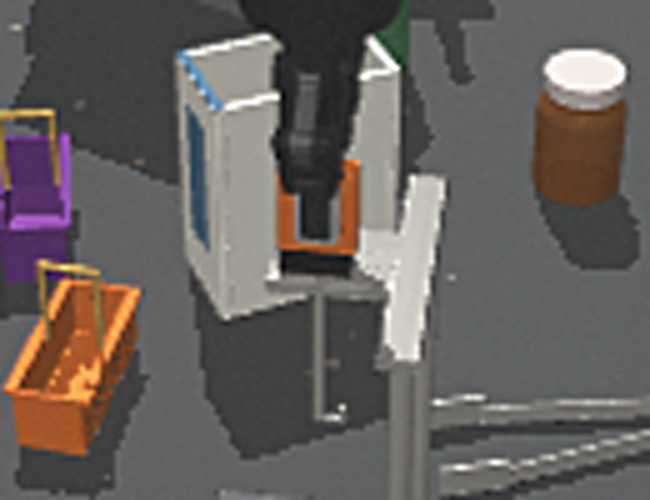

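Call:
{"api": "step_arm", "payload": {"series": [[0.005,[0,0,-0.004],0],[0.005,[0,0,-0.008],0],[0.005,[0,0.005,-0.009],0],[0.005,[0,0.015,-0.009],0],[0.005,[0,0.03,-0.009],0],[0.005,[0,0.045,-0.009],0],[0.005,[0,0.055,-0.009],0],[0.005,[0,0.06,-0.02],0],[0.005,[0,0.06,-0.05],0],[0.005,[0,0.06,-0.08],0]]}}

```text
time_s: 5.25
ee_pos: [0.4371, -0.147, 0.3589]
tcp_rot: [[-0.194, -0.981, 0.001], [-0.981, 0.194, -0.0], [0.0, -0.001, -1.0]]
force: [0.4, 0.7, 0.0]
width: 0.157
```

```bash
python3 - <<'E'
from h import *
c,s=np.cos(np.radians(20.3)),np.sin(np.radians(20.3))
for x in(-.010,): plan([.4927+c*x,.1605+s*x,.365],-69.7)
E
```

```text
t 5.25 pos [ 0.4371 -0.147   0.3589] yaw -101.21 shift mm [-307.2   13.7   -6.1] spin -31.51 F [0.37 0.66 0.05] w 0.157 tilt [ 6.e-04 -3.e-04 -1.e+00]
```

Call:
{"api": "step_arm", "payload": {"series": [[0.005,[-0.02,0,-0.003],-2],[0.005,[-0.055,0.002,-0.006],-6],[0.005,[-0.1,0.004,-0.006],-10],[0.005,[-0.145,0.006,-0.006],-14],[0.005,[-0.19,0.008,-0.006],-19],[0.005,[-0.235,0.01,-0.006],-24],[0.005,[-0.27,0.012,-0.006],-28],[0.005,[-0.295,0.013,-0.006],-30.5],[0.005,[-0.307,0.0137,-0.006],-31.5],[0.005,[-0.307,0.0137,-0.006],-31.5]]}}

```text
time_s: 6.5
ee_pos: [0.4834, 0.1569, 0.3635]
tcp_rot: [[0.347, -0.938, 0.0], [-0.938, -0.347, -0.0], [0.0, -0.0, -1.0]]
force: [-0.5, -0.3, -1.5]
width: 0.158
```

```bash
python3 - <<'E'
from h import *
c,s=np.cos(np.radians(20.3)),np.sin(np.radians(20.3))
for x in(-.010,): plan([.4927+c*x,.1605+s*x,.365],-69.7)
a=grab('side','s2')['img'][110:250,190:320,::-1]; b=grab('top','t2')['img'][150:290,140:270,::-1]
cv2.imwrite('pics/m2.png',cv2.resize(np.hstack([a,b]),None,fx=3,fy=3,interpolation=cv2.INTER_CUBIC))
E
```

```text
t 6.5 pos [0.4834 0.1569 0.3635] yaw -69.69 shift mm [-0.2  0.  -1.5] spin 0.01 F [-0.47 -0.34 -1.45] w 0.158 tilt [ 1.e-04 -2.e-04 -1.e+00]
```

View pics/m2.png

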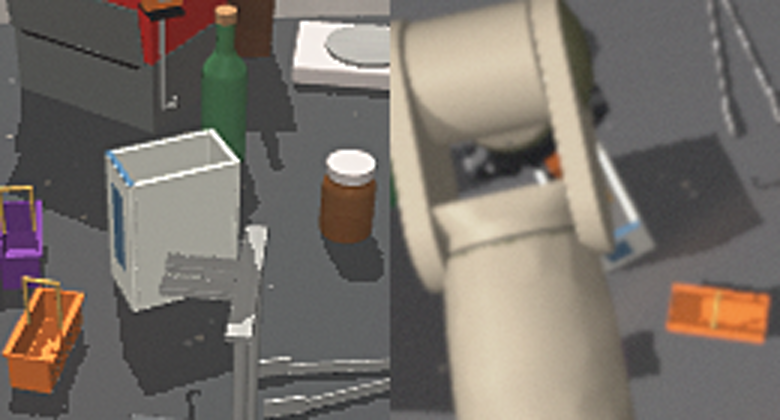

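The hook hangs clear above the pot. In the side view the shank runs from about (244,114) to (245,145). I'll compare that with where it should be.

```bash
python3 - <<'E'
from h import *
d=load('s2'); p=np.array([.4834,.1569,0])
print(proj(d,[p+[0,0,.2361],p+[0,0,.2361+.1],p+[.0145,.0054,.2461]]))
z=cv2.resize(d['img'][105:155,220:270,::-1],None,fx=10,fy=10,interpolation=cv2.INTER_CUBIC)
for k in range(0,50,10): cv2.line(z,(k*10,0),(k*10,500),(0,255,255),1);cv2.line(z,(0,k*10),(500,k*10),(0,255,255),1)
cv2.imwrite('pics/m3.png',z)
E
```

```text
[[243.92933415 145.11380487]
 [243.47698886 116.33702403]
 [248.39862472 141.39666117]]
```

View pics/m3.png

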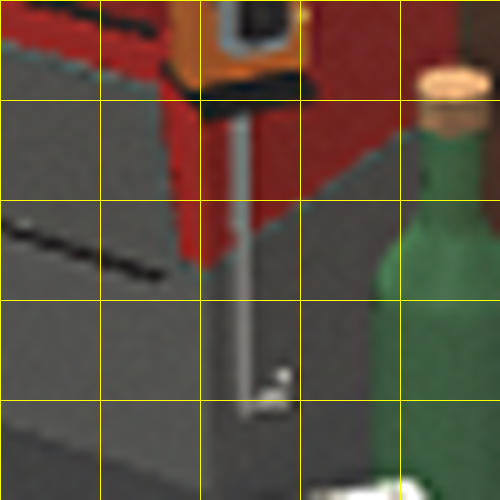

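Call:
{"api": "step_arm", "payload": {"series": [[0.005,[0,0,0.015],0],[0.005,[0,0,0.035],0],[0.005,[0,0,0.055],0],[0.005,[0,0,0.075],0],[0.005,[0,0,0.09],0],[0.005,[0,0,0.105],0],[0.005,[0,0,0.12],0],[0.005,[0,0,0.132],0],[0.005,[0,0,0.144],0],[0.005,[0,0,0.144],0]]}}

```text
time_s: 7.85
ee_pos: [0.4831, 0.1568, 0.2185]
tcp_rot: [[0.347, -0.938, -0.001], [-0.938, -0.347, -0.0], [-0.0, 0.001, -1.0]]
force: [0.4, 0.0, -0.8]
width: 0.156
```

```bash
python3 - <<'E'
from h import *
c,s=np.cos(np.radians(20.3)),np.sin(np.radians(20.3))
for x in(-.010,.0): plan([.4927+c*x,.1605+s*x,.2194],-69.7)
a=grab('side','s4')['img'][110:250,190:320,::-1]; b=grab('top','t4')['img'][150:290,140:270,::-1]
cv2.imwrite('pics/m4.png',cv2.resize(np.hstack([a,b]),None,fx=3,fy=3,interpolation=cv2.INTER_CUBIC))
E
```

```text
t 7.85 pos [0.4831 0.1568 0.2185] yaw -69.7 shift mm [-0.1 -0.3 -0.9] spin 0.0 F [ 0.4   0.05 -0.78] w 0.156 tilt [-1.5e-03 -1.0e-04 -1.0e+00]
t 7.85 pos [0.4831 0.1568 0.2185] yaw -69.7 shift mm [ -0.1 -10.3  -0.9] spin 0.0 F [ 0.4   0.05 -0.78] w 0.156 tilt [-1.5e-03 -1.0e-04 -1.0e+00]
```

View pics/m4.png

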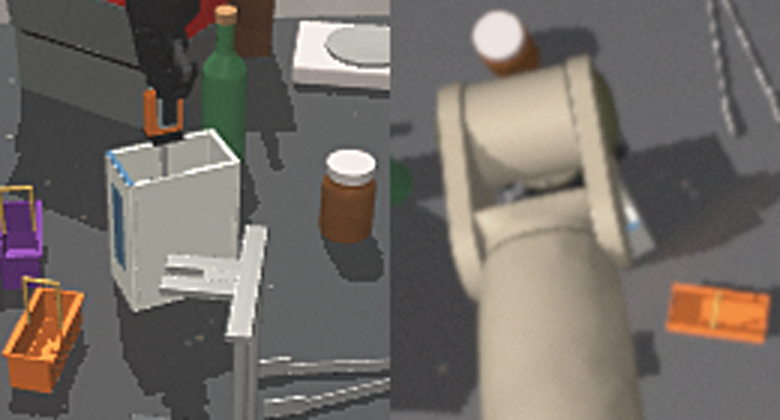

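Call:
{"api": "step_arm", "payload": {"series": [[0.005,[0,-0.003,0],0],[0.005,[0,-0.006,0],0],[0.005,[0,-0.01,0],0],[0.005,[0,-0.013,0],0],[0.005,[0,-0.016,0],0],[0.005,[0,-0.018,0],0],[0.005,[0,-0.02,0],0],[0.005,[0,-0.02,0],0],[0.005,[0,-0.02,0],0],[0.005,[0,-0.02,0],0]]}}

```text
time_s: 9.2
ee_pos: [0.5021, 0.1637, 0.2193]
tcp_rot: [[0.347, -0.938, 0.0], [-0.938, -0.347, 0.0], [-0.0, -0.0, -1.0]]
force: [-0.1, -0.5, -1.4]
width: 0.157
```

```bash
cat >> h.py <<'E'
def feel(n=6):
    L=[]
    for i in range(n):
        viewer.grab_frame('side'); s=bot.state(); L.append(np.r_[s['tcp_rot'].T@s['force'],s['tcp_rot'].T@s['ft_torque']])
    L=np.array(L); p=s['ee_pos']-[.4927,.1605,0]; c,q=np.cos(np.radians(20.3)),np.sin(np.radians(20.3))
    print('t',round(s['time_s'],2),'pot xy z',np.round([c*p[0]+q*p[1],-q*p[0]+c*p[1],p[2]],4),'F,T tool',L.mean(0).round(3),'sd',L.std(0).round(3))
E
python3 - <<'E'
from h import *
feel()
E
```

```text
t 9.5 pot xy z [ 1.000e-02 -2.000e-04  2.193e-01] F,T tool [ 0.316 -0.28   0.746  0.012  0.009  0.02 ] sd [0.614 0.63  0.369 0.03  0.029 0.035]
```

Call:
{"api": "step_arm", "payload": {"series": [[0.005,[0,-0.0005,0],0],[0.005,[0,-0.001,0],0],[0.005,[0,-0.0015,0],0],[0.005,[0,-0.002,0],0],[0.005,[0,-0.0025,0],0],[0.005,[0,-0.003,0],0],[0.005,[0,-0.0035,0],0],[0.005,[0,-0.004,0],0],[0.005,[0,-0.004,0],0],[0.005,[0,-0.004,0],0]]}}

```text
time_s: 10.75
ee_pos: [0.5059, 0.1651, 0.2193]
tcp_rot: [[0.347, -0.938, -0.0], [-0.938, -0.347, 0.0], [-0.0, 0.0, -1.0]]
force: [0.1, 1.3, -1.1]
width: 0.157
```

```bash
python3 - <<'E'
from h import *
feel()
E
```

```text
t 11.05 pot xy z [ 1.400e-02 -2.000e-04  2.193e-01] F,T tool [0.052 0.282 0.984 0.007 0.001 0.   ] sd [0.447 0.395 0.448 0.031 0.018 0.011]
```

No contact yet. I'll go on in small steps.

Call:
{"api": "step_arm", "payload": {"series": [[0.005,[0,-0.0005,0],0],[0.005,[0,-0.001,0],0],[0.005,[0,-0.0015,0],0],[0.005,[0,-0.002,0],0],[0.005,[0,-0.002,0],0],[0.005,[0,-0.002,0],0],[0.005,[0,-0.002,0],0],[0.005,[0,-0.002,0],0],[0.005,[0,-0.002,0],0],[0.005,[0,-0.002,0],0]]}}

```text
time_s: 12.3
ee_pos: [0.5078, 0.1658, 0.2193]
tcp_rot: [[0.347, -0.938, 0.0], [-0.938, -0.347, 0.0], [0.0, -0.0, -1.0]]
force: [-0.3, 0.6, -1.1]
width: 0.157
```

```bash
python3 - <<'E'
from h import *
feel()
E
```

```text
t 12.6 pot xy z [ 0.016  -0.0003  0.2193] F,T tool [ 0.071 -0.174  1.338  0.019 -0.002 -0.013] sd [0.643 0.553 0.308 0.022 0.042 0.023]
```

Call:
{"api": "step_arm", "payload": {"series": [[0.005,[0,-0.0005,0],0],[0.005,[0,-0.001,0],0],[0.005,[0,-0.0015,0],0],[0.005,[0,-0.0015,0],0],[0.005,[0,-0.0015,0],0],[0.005,[0,-0.0015,0],0],[0.005,[0,-0.0015,0],0],[0.005,[0,-0.0015,0],0],[0.005,[0,-0.0015,0],0],[0.005,[0,-0.0015,0],0]]}}

```text
time_s: 13.85
ee_pos: [0.5092, 0.1664, 0.2193]
tcp_rot: [[0.347, -0.938, -0.0], [-0.938, -0.347, -0.0], [-0.0, 0.0, -1.0]]
force: [-0.4, -0.8, -0.7]
width: 0.157
```

```bash
python3 - <<'E'
from h import *
feel()
E
```

```text
t 14.15 pot xy z [ 1.750e-02 -2.000e-04  2.193e-01] F,T tool [ 0.538  0.904  1.182 -0.209  0.007  0.009] sd [0.514 0.561 0.481 0.048 0.012 0.028]
```

Torque x jumped to -0.21 Nm with about 1 N of force, at shank x = 17.5 mm. The picture predicted 16.5 mm, so this is the shank against the crossbar. I'll back off 1.2 mm and raise.

Call:
{"api": "step_arm", "payload": {"series": [[0.005,[0,0.0006,0],0],[0.005,[0,0.0012,0],0],[0.005,[0,0.0012,-0.002],0],[0.005,[0,0.0012,-0.004],0],[0.005,[0,0.0012,-0.006],0],[0.005,[0,0.0012,-0.008],0],[0.005,[0,0.0012,-0.01],0],[0.005,[0,0.0012,-0.011],0],[0.005,[0,0.0012,-0.012],0],[0.005,[0,0.0012,-0.012],0]]}}

```text
time_s: 15.4
ee_pos: [0.5081, 0.1659, 0.2313]
tcp_rot: [[0.347, -0.938, 0.0], [-0.938, -0.347, 0.0], [0.0, -0.0, -1.0]]
force: [-1.1, 0.7, -1.3]
width: 0.155
```

```bash
python3 - <<'E'
from h import *
feel(4)
E
```

```text
t 15.6 pot xy z [ 1.630e-02 -2.000e-04  2.312e-01] F,T tool [ 0.264 -0.299  1.422 -0.007  0.007  0.008] sd [0.415 0.359 0.257 0.006 0.018 0.017]
```

Call:
{"api": "step_arm", "payload": {"series": [[0.005,[0,0,-0.0006],0],[0.005,[0,0,-0.0012],0],[0.005,[0,0,-0.0018],0],[0.005,[0,0,-0.0024],0],[0.005,[0,0,-0.003],0],[0.005,[0,0,-0.0036],0],[0.005,[0,0,-0.0042],0],[0.005,[0,0,-0.0048],0],[0.005,[0,0,-0.0054],0],[0.005,[0,0,-0.006],0]]}}

```text
time_s: 16.85
ee_pos: [0.508, 0.1659, 0.2373]
tcp_rot: [[0.347, -0.938, -0.0], [-0.938, -0.347, -0.0], [-0.0, 0.0, -1.0]]
force: [0.0, -0.2, -3.1]
width: 0.156
```

```bash
python3 - <<'E'
from h import *
feel(4)
E
```

```text
t 17.05 pot xy z [ 1.630e-02 -2.000e-04  2.373e-01] F,T tool [-0.104  0.737  3.28  -0.104 -0.017 -0.021] sd [0.745 0.315 0.491 0.018 0.018 0.012]
```

Call:
{"api": "step_arm", "payload": {"series": [[0.005,[0,0,-0.001],0],[0.005,[0,0,-0.002],0],[0.005,[0,0,-0.004],0],[0.005,[0,0,-0.006],0],[0.005,[0,0,-0.008],0],[0.005,[0,0,-0.01],0],[0.005,[0,0,-0.012],0],[0.005,[0,0,-0.014],0],[0.005,[0,0,-0.017],0],[0.005,[0,0,-0.02],0]]}}

```text
time_s: 18.3
ee_pos: [0.5081, 0.1659, 0.2575]
tcp_rot: [[0.347, -0.938, 0.0], [-0.938, -0.347, 0.0], [-0.0, -0.0, -1.0]]
force: [-0.5, -0.1, -3.6]
width: 0.155
```

```bash
python3 - <<'E'
from h import *
feel(3)
E
```

```text
t 18.45 pot xy z [ 1.630e-02 -2.000e-04  2.575e-01] F,T tool [ 3.80e-02  3.77e-01  2.71e+00 -1.28e-01 -1.20e-02 -1.00e-03] sd [0.603 0.129 0.18  0.017 0.02  0.021]
```

Call:
{"api": "step_arm", "payload": {"series": [[0.005,[0,0.0005,-0.004],0],[0.005,[0,0.001,-0.008],0],[0.005,[0,0.0015,-0.012],0],[0.005,[0,0.002,-0.016],0],[0.005,[0,0.002,-0.02],0],[0.005,[0,0.002,-0.024],0],[0.005,[0,0.002,-0.028],0],[0.005,[0,0.002,-0.032],0],[0.005,[0,0.002,-0.036],0],[0.005,[0,0.002,-0.04],0]]}}

```text
time_s: 19.7
ee_pos: [0.5062, 0.1652, 0.2976]
tcp_rot: [[0.347, -0.938, 0.0], [-0.938, -0.347, 0.0], [-0.0, -0.0, -1.0]]
force: [-0.4, -0.9, -3.5]
width: 0.156
```

```bash
python3 - <<'E'
from h import *
feel(3)
E
```

```text
t 19.85 pot xy z [ 1.430e-02 -2.000e-04  2.975e-01] F,T tool [-0.007  0.665  2.876 -0.133 -0.024  0.022] sd [0.443 0.564 0.8   0.037 0.028 0.051]
```

Call:
{"api": "step_arm", "payload": {"series": [[0.005,[0,0,-0.005],0],[0.005,[0,0,-0.01],0],[0.005,[0,0,-0.015],0],[0.005,[0,0,-0.02],0],[0.005,[0,0,-0.025],0],[0.005,[0,0,-0.03],0],[0.005,[0,0,-0.035],0],[0.005,[0,0,-0.04],0],[0.005,[0,0,-0.045],0],[0.005,[0,0,-0.05],0]]}}

```text
time_s: 21.1
ee_pos: [0.5062, 0.1652, 0.3476]
tcp_rot: [[0.347, -0.938, -0.0], [-0.938, -0.347, 0.0], [-0.0, 0.0, -1.0]]
force: [-0.4, 0.3, -3.2]
width: 0.158
```

```bash
python3 - <<'E'
from h import *
feel(2)
a=grab('side','s6')['img'][60:230,180:330,::-1]
cv2.imwrite('pics/m6.png',cv2.resize(a,None,fx=3.5,fy=3.5,interpolation=cv2.INTER_CUBIC))
E
```

```text
t 21.2 pot xy z [ 1.44e-02 -3.00e-04  3.48e-01] F,T tool [-0.021  0.484  2.114 -0.105  0.018 -0.006] sd [0.221 0.769 0.773 0.012 0.02  0.03 ]
```

View pics/m6.png

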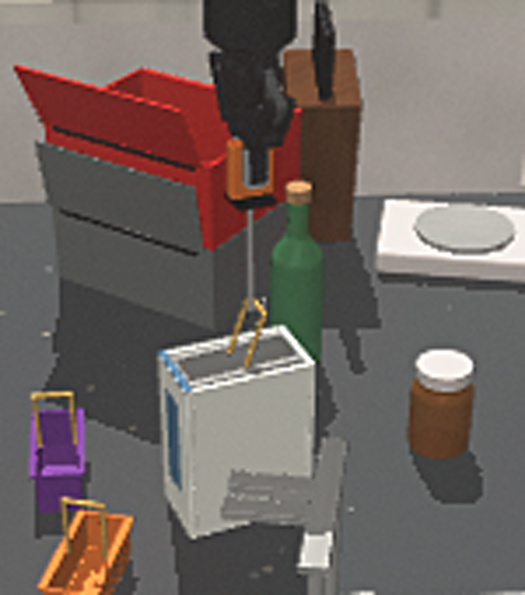

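The basket hangs from the hook by its brass handle (side view about (252,148)), with its top at the rim. I'll go on raising it slowly.

Call:
{"api": "step_arm", "payload": {"series": [[0.005,[0,0,-0.004],0],[0.005,[0,0,-0.008],0],[0.005,[0,0,-0.012],0],[0.005,[0,0,-0.016],0],[0.005,[0,0,-0.02],0],[0.005,[0,0,-0.024],0],[0.005,[0,0,-0.028],0],[0.005,[0,0,-0.032],0],[0.005,[0,0,-0.036],0],[0.005,[0,0,-0.04],0]]}}

```text
time_s: 22.5
ee_pos: [0.5062, 0.1652, 0.3876]
tcp_rot: [[0.347, -0.938, 0.0], [-0.938, -0.347, 0.0], [-0.0, -0.0, -1.0]]
force: [-0.9, 0.2, -3.6]
width: 0.161
```

Call:
{"api": "step_arm", "payload": {"series": [[0.005,[0,0,-0.003],0],[0.005,[0,0,-0.006],0],[0.005,[0,0,-0.009],0],[0.005,[0,0,-0.012],0],[0.005,[0,0,-0.015],0],[0.005,[0,0,-0.018],0],[0.005,[0,0,-0.021],0],[0.005,[0,0,-0.024],0],[0.005,[0,0,-0.027],0],[0.005,[0,0,-0.03],0]]}}

```text
time_s: 23.75
ee_pos: [0.5062, 0.1653, 0.4175]
tcp_rot: [[0.347, -0.938, 0.0], [-0.938, -0.347, 0.0], [-0.0, -0.0, -1.0]]
force: [-0.2, 0.4, -2.6]
width: 0.156
```

```bash
python3 - <<'E'
from h import *
feel(2)
a=grab('side','s7')['img'][30:200,180:330,::-1]
cv2.imwrite('pics/m7.png',cv2.resize(a,None,fx=3.5,fy=3.5,interpolation=cv2.INTER_CUBIC))
E
```

```text
t 23.85 pot xy z [ 1.430e-02 -2.000e-04  4.177e-01] F,T tool [ 0.501  0.03   2.774 -0.026 -0.003 -0.019] sd [0.389 0.13  0.059 0.009 0.037 0.008]
```

View pics/m7.png

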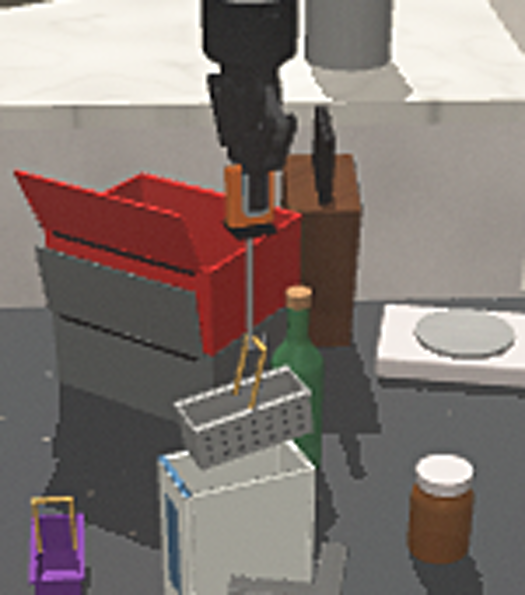

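Call:
{"api": "step_arm", "payload": {"series": [[0.005,[0,0,-0.005],0],[0.005,[0,0,-0.011],0],[0.005,[0,0,-0.018],0],[0.005,[0,0,-0.025],0],[0.005,[0,0,-0.032],0],[0.005,[0,0,-0.038],0],[0.005,[0,0,-0.042],0],[0.005,[0,0,-0.045],0],[0.005,[0,0,-0.045],0],[0.005,[0,0,-0.045],0]]}}

```text
time_s: 25.15
ee_pos: [0.5061, 0.1652, 0.4621]
tcp_rot: [[0.347, -0.938, -0.001], [-0.938, -0.347, -0.0], [-0.0, 0.001, -1.0]]
force: [-1.1, -0.6, -3.8]
width: 0.156
```

```bash
python3 - <<'E'
from h import *
np.set_printoptions(precision=3,suppress=True)
t=load('top0');s=load('side0')
print('orange',[onz(t,*p,.04) for p in((234,245),(266,247),(266,263),(234,262))])
print('orange side',[onz(s,*p,.04) for p in((205,205),(217,207),(205,240),(192,228))])
print('small rod',[onz(s,*p,.0) for p in((186,270),(167,294))])
plan([.388,-.1375,.4625],-101.2)
feel(1)
a=grab('side','s8')['img'][0:170,180:330,::-1]
cv2.imwrite('pics/m8.png',cv2.resize(a,None,fx=3.5,fy=3.5,interpolation=cv2.INTER_CUBIC))
E
```

```text
orange [array([0.388, 0.084, 0.04 ]), array([ 0.365, -0.027,  0.04 ]), array([ 0.309, -0.019,  0.04 ]), array([0.329, 0.092, 0.04 ])]
orange side [array([0.349, 0.105, 0.04 ]), array([0.389, 0.092, 0.04 ]), array([ 0.356, -0.064,  0.04 ]), array([ 0.313, -0.008,  0.04 ])]
small rod [array([ 0.302, -0.144,  0.   ]), array([ 0.257, -0.228,  0.   ])]
t 25.15 pos [0.506 0.165 0.462] yaw -69.7 shift mm [242.9 215.8  -0.3] spin 31.5 F [-1.06 -0.6  -3.85] w 0.156 tilt [-0.001 -0.    -1.   ]
t 25.2 pot xy z [ 0.014 -0.     0.462] F,T tool [-0.525 -0.022  3.438 -0.115 -0.03  -0.038] sd [0. 0. 0. 0. 0. 0.]
```

View pics/m8.png

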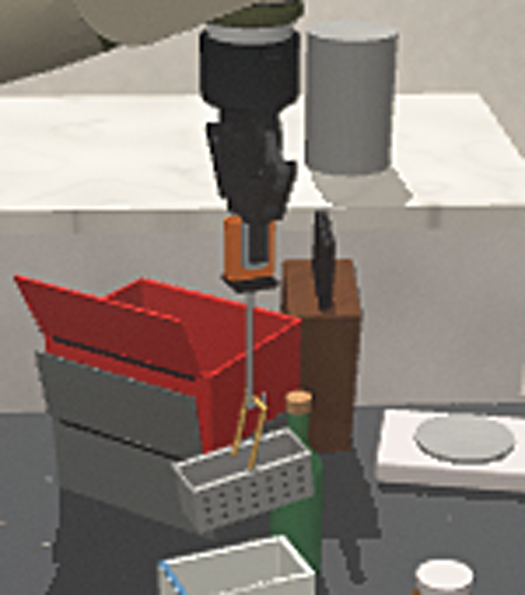

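Call:
{"api": "step_arm", "payload": {"series": [[0.005,[0.004,0.003,0],0.5],[0.005,[0.011,0.009,0],1.5],[0.005,[0.021,0.018,0],3],[0.005,[0.033,0.029,0],4.5],[0.005,[0.047,0.041,0],6],[0.005,[0.062,0.054,0],8],[0.005,[0.077,0.068,0],10],[0.005,[0.092,0.082,0],12],[0.005,[0.107,0.096,0],14],[0.005,[0.122,0.109,0],16]]}}

```text
time_s: 26.5
ee_pos: [0.4454, 0.0117, 0.4625]
tcp_rot: [[0.072, -0.997, 0.0], [-0.997, -0.072, -0.0], [0.0, -0.0, -1.0]]
force: [-0.9, -0.4, -2.9]
width: 0.155
```

```bash
python3 - <<'E'
from h import *
plan([.388,-.1375,.4625],-101.2)
E
```

```text
t 26.5 pos [0.4454 0.0117 0.4625] yaw -85.85 shift mm [144.7  68.   -0. ] spin 15.35 F [-0.92 -0.39 -2.88] w 0.155 tilt [ 4.e-04 -2.e-04 -1.e+00]
```

Call:
{"api": "step_arm", "payload": {"series": [[0.005,[0.018,0.008,0],2],[0.005,[0.037,0.017,0],4],[0.005,[0.056,0.026,0],6],[0.005,[0.075,0.035,0],8],[0.005,[0.093,0.044,0],10],[0.005,[0.11,0.052,0],12],[0.005,[0.125,0.059,0],13.5],[0.005,[0.136,0.064,0],14.5],[0.005,[0.142,0.067,0],15.2],[0.005,[0.144,0.068,0],15.3]]}}

```text
time_s: 27.75
ee_pos: [0.389, -0.1359, 0.4623]
tcp_rot: [[-0.191, -0.982, 0.0], [-0.982, 0.191, -0.0], [-0.0, -0.0, -1.0]]
force: [-0.1, -0.2, -3.4]
width: 0.158
```

```bash
python3 - <<'E'
from h import *
plan([.388,-.1375,.284],-101.2)
a=grab('side','s9')['img'][0:250,120:340,::-1];b=grab('top','t9')['img'][110:360,190:350,::-1]
cv2.imwrite('pics/m9.png',cv2.resize(np.hstack([a,b]),None,fx=2,fy=2,interpolation=cv2.INTER_CUBIC))
E
```

```text
t 27.75 pos [ 0.389  -0.1359  0.4623] yaw -101.03 shift mm [  1.8   0.7 178.3] spin 0.17 F [-0.07 -0.2  -3.44] w 0.158 tilt [ 1.e-04 -0.e+00 -1.e+00]
```

View pics/m9.png

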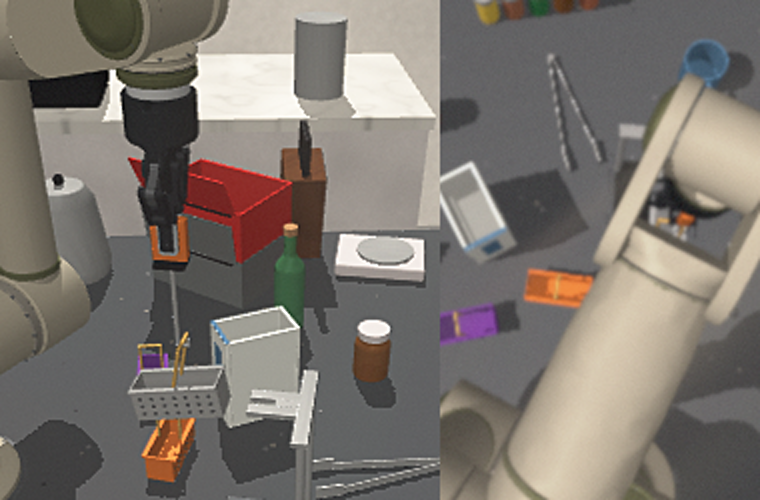

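```bash
python3 - <<'E'
from h import *
d=load('s9'); p=np.array([.389,-.1359,0])
z=.4623
print(proj(d,[p+[0,0,z+.0156+.023],p+[0,0,z-.0174],p+[0,0,z-.1274]]))
zz=cv2.resize(d['img'][100:180,180:240,::-1],None,fx=8,fy=8,interpolation=cv2.INTER_CUBIC)
for k in range(0,80,10): cv2.line(zz,(k*8,0),(k*8,640),(0,255,255),1);cv2.line(zz,(0,k*8),(480,k*8),(0,255,255),1)
cv2.imwrite('pics/m10.png',zz[:600])
E
```

```text
[[203.5251153  108.20862305]
 [205.36405855 131.15003544]
 [208.60580044 171.59181486]]
```

View pics/m10.png

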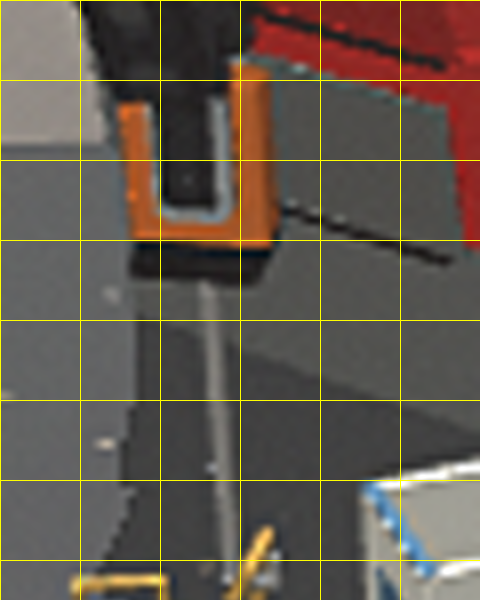

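Call:
{"api": "step_arm", "payload": {"series": [[0.005,[0.001,0.001,0.004],0.1],[0.005,[0.001,0.001,0.012],0.1],[0.005,[0.001,0.001,0.025],0.1],[0.005,[0.001,0.001,0.04],0.1],[0.005,[0.001,0.001,0.055],0.1],[0.005,[0.001,0.001,0.07],0.1],[0.005,[0.001,0.001,0.085],0.1],[0.005,[0.001,0.001,0.097],0.1],[0.005,[0.001,0.001,0.106],0.1],[0.005,[0.001,0.001,0.11],0.1]]}}

```text
time_s: 29.1
ee_pos: [0.388, -0.1364, 0.3518]
tcp_rot: [[-0.192, -0.981, -0.0], [-0.981, 0.192, 0.0], [-0.0, 0.0, -1.0]]
force: [0.4, 0.1, -2.3]
width: 0.155
```

```bash
python3 - <<'E'
from h import *
plan([.388,-.1375,.284],-101.2)
a=grab('side','s11')['img'][60:310,120:340,::-1];b=grab('top','t11')['img'][110:360,190:350,::-1]
cv2.imwrite('pics/m11.png',cv2.resize(np.hstack([a,b]),None,fx=2,fy=2,interpolation=cv2.INTER_CUBIC))
E
```

```text
t 29.1 pos [ 0.388  -0.1364  0.3518] yaw -101.1 shift mm [ 1.1 -0.2 67.8] spin 0.1 F [ 0.36  0.06 -2.29] w 0.155 tilt [-3.e-04  3.e-04 -1.e+00]
```

View pics/m11.png

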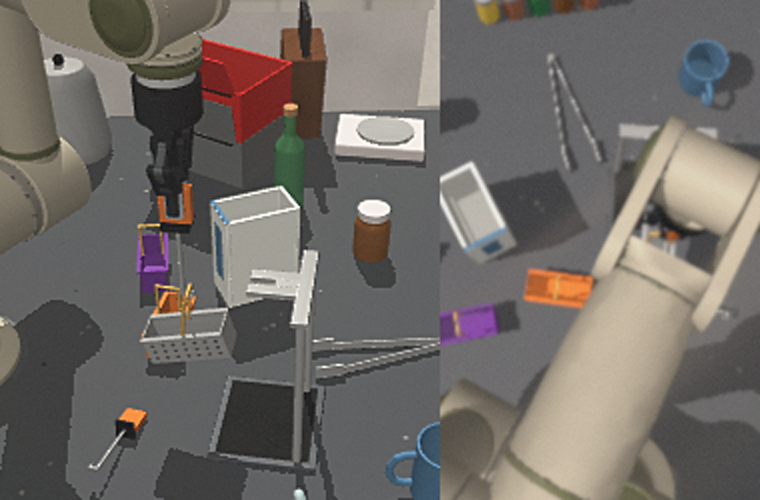

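Call:
{"api": "step_arm", "payload": {"series": [[0.005,[0.001,0,0.003],0.1],[0.005,[0.001,0,0.009],0.1],[0.005,[0.001,0,0.018],0.1],[0.005,[0.001,0,0.028],0.1],[0.005,[0.001,0,0.038],0.1],[0.005,[0.001,0,0.048],0.1],[0.005,[0.001,0,0.056],0.1],[0.005,[0.001,0,0.062],0.1],[0.005,[0.001,0,0.066],0.1],[0.005,[0.001,0,0.0675],0.1]]}}

```text
time_s: 30.45
ee_pos: [0.3879, -0.1375, 0.2847]
tcp_rot: [[-0.194, -0.981, 0.0], [-0.981, 0.194, -0.0], [0.0, -0.0, -1.0]]
force: [-0.5, 0.5, -2.6]
width: 0.156
```

```bash
python3 - <<'E'
from h import *
plan([.4863,-.1568,.2850],-101.2)
a=grab('side','s12')['img'][100:320,120:340,::-1]
cv2.imwrite('pics/m12.png',cv2.resize(a,None,fx=2.7,fy=2.7,interpolation=cv2.INTER_CUBIC))
E
```

```text
t 30.45 pos [ 0.3879 -0.1375  0.2847] yaw -101.2 shift mm [  -0.2 -100.3   -0.3] spin -0.0 F [-0.47  0.54 -2.64] w 0.156 tilt [ 0. -0. -1.]
```

View pics/m12.png

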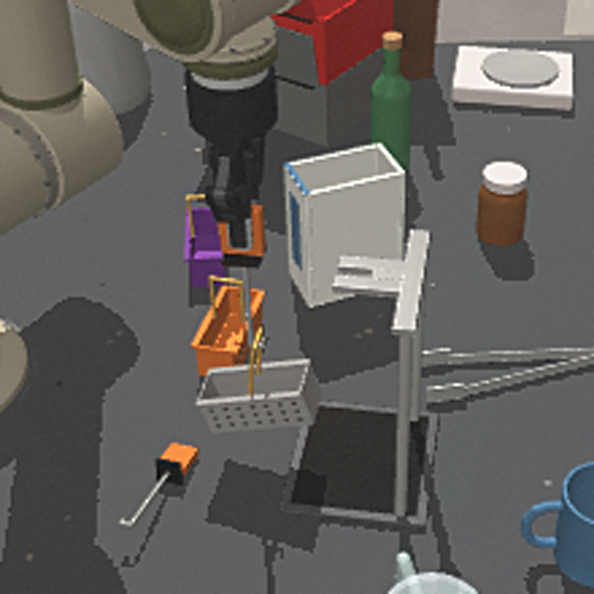

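Call:
{"api": "step_arm", "payload": {"series": [[0.005,[0,-0.002,0],0],[0.005,[0,-0.006,0],0],[0.005,[0,-0.012,0],0],[0.005,[0,-0.02,0],0],[0.005,[0,-0.028,0],0],[0.005,[0,-0.036,0],0],[0.005,[0,-0.044,0],0],[0.005,[0,-0.052,0],0],[0.005,[0,-0.058,0],0],[0.005,[0,-0.062,0],0]]}}

```text
time_s: 31.75
ee_pos: [0.449, -0.1495, 0.2847]
tcp_rot: [[-0.194, -0.981, -0.0], [-0.981, 0.194, 0.0], [-0.0, 0.0, -1.0]]
force: [0.3, 0.0, -2.9]
width: 0.158
```

Call:
{"api": "step_arm", "payload": {"series": [[0.005,[0,-0.004,0],0],[0.005,[0,-0.009,0],0],[0.005,[0,-0.015,0],0],[0.005,[0,-0.021,0],0],[0.005,[0,-0.027,0],0],[0.005,[0,-0.033,0],0],[0.005,[0,-0.038,0],0],[0.005,[0,-0.042,0],0],[0.005,[0,-0.044,0],0],[0.005,[0,-0.044,0],0]]}}

```text
time_s: 33.0
ee_pos: [0.4919, -0.1581, 0.2848]
tcp_rot: [[-0.194, -0.981, -0.0], [-0.981, 0.194, 0.0], [-0.0, 0.0, -1.0]]
force: [0.0, 1.0, -3.3]
width: 0.155
```

```bash
python3 - <<'E'
from h import *
plan([.4961,-.1587,.2774],-101.2); feel(2)
a=grab('side','s13')['img'][130:310,180:340,::-1]
cv2.imwrite('pics/m13.png',cv2.resize(a,None,fx=3.3,fy=3.3,interpolation=cv2.INTER_CUBIC))
E
```

```text
t 33.0 pos [ 0.4919 -0.1581  0.2848] yaw -101.2 shift mm [-0.2 -4.2  7.4] spin -0.0 F [ 0.04  1.   -3.27] w 0.155 tilt [-1.e-04  1.e-04 -1.e+00]
t 33.1 pot xy z [-0.1114 -0.2984  0.2848] F,T tool [ 0.341  0.623  3.413 -0.027  0.005 -0.011] sd [0.364 0.326 0.518 0.026 0.006 0.015]
```

View pics/m13.png

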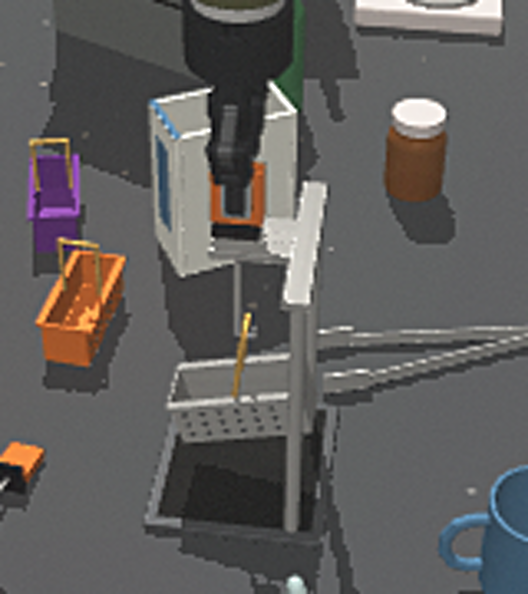

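Call:
{"api": "step_arm", "payload": {"series": [[0.005,[0,0,0.002],0],[0.005,[0,0,0.004],0],[0.005,[0,0,0.005],0],[0.005,[0,0,0.006],0],[0.005,[0,0,0.0065],0],[0.005,[0,0,0.007],0],[0.005,[0,0,0.0072],0],[0.005,[0,0,0.0074],0],[0.005,[0,0,0.0074],0],[0.005,[0,0,0.0074],0]]}}

```text
time_s: 34.4
ee_pos: [0.4919, -0.1581, 0.2774]
tcp_rot: [[-0.194, -0.981, -0.0], [-0.981, 0.194, -0.0], [0.0, 0.0, -1.0]]
force: [-0.1, 0.1, -3.0]
width: 0.158
```

```bash
python3 - <<'E'
from h import *
plan([.4961,-.1587,.2774],-101.2); feel(3)
E
```

```text
t 34.4 pos [ 0.4919 -0.1581  0.2774] yaw -101.2 shift mm [-0.2 -4.3 -0. ] spin -0.0 F [-0.12  0.07 -3.03] w 0.158 tilt [-0. -0. -1.]
t 34.55 pot xy z [-0.1113 -0.2985  0.2774] F,T tool [-1.140e-01  2.940e-01  2.768e+00 -2.000e-03 -1.200e-02  2.000e-03] sd [0.301 0.569 0.192 0.011 0.044 0.023]
```

Call:
{"api": "step_arm", "payload": {"series": [[0.005,[0,0,0.0002],0],[0.005,[0,0,0.0004],0],[0.005,[0,0,0.0006],0],[0.005,[0,0,0.0008],0],[0.005,[0,0,0.001],0],[0.005,[0,0,0.0012],0],[0.005,[0,0,0.0014],0],[0.005,[0,0,0.0015],0],[0.005,[0,0,0.0015],0],[0.005,[0,0,0.0015],0]]}}

```text
time_s: 35.8
ee_pos: [0.4919, -0.1581, 0.2774]
tcp_rot: [[-0.194, -0.981, 0.002], [-0.981, 0.194, -0.001], [0.001, -0.002, -1.0]]
force: [-4.0, 1.7, 9.9]
width: 0.157
```

```bash
python3 - <<'E'
from h import *
plan([.4961,-.1587,.2774],-101.2); feel(3)
a=grab('side','s14')['img'][175:255,215:295,::-1]
cv2.imwrite('pics/m14.png',cv2.resize(a,None,fx=7,fy=7,interpolation=cv2.INTER_CUBIC))
E
```

```text
t 35.8 pos [ 0.4919 -0.1581  0.2774] yaw -101.2 shift mm [-0.2 -4.2 -0. ] spin 0.0 F [-3.95  1.69  9.86] w 0.157 tilt [ 0.0016 -0.001  -1.    ]
t 35.95 pot xy z [-0.1113 -0.2985  0.2774] F,T tool [-1.386e+00  4.579e+00 -9.941e+00 -8.490e-01 -2.710e-01  6.000e-03] sd [0.241 0.241 0.185 0.007 0.04  0.004]
```

View pics/m14.png

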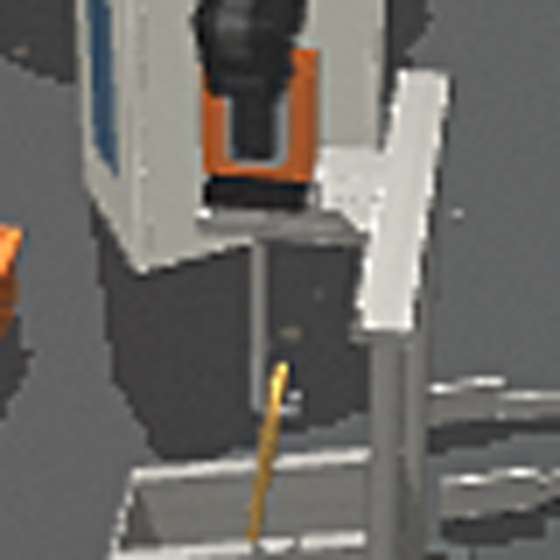

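The collar is on the prongs. I'll take most of the load off and then release slowly.

Call:
{"api": "step_arm", "payload": {"series": [[0.005,[0,0,-0.0005],0],[0.005,[0,0,-0.001],0],[0.005,[0,0,-0.0012],0],[0.005,[0,0,-0.0012],0],[0.005,[0,0,-0.0012],0],[0.005,[0,0,-0.0012],0],[0.005,[0,0,-0.0012],0],[0.005,[0,0,-0.0012],0],[0.005,[0,0,-0.0012],0],[0.005,[0,0,-0.0012],0]], "grip_force": 30}}

```text
time_s: 37.25
ee_pos: [0.4919, -0.1581, 0.2774]
tcp_rot: [[-0.194, -0.981, 0.0], [-0.981, 0.194, -0.0], [0.0, -0.0, -1.0]]
force: [-2.4, 1.5, 7.0]
width: 0.157
```

```bash
python3 - <<'E'
from h import *
feel(3)
E
```

```text
t 37.4 pot xy z [-0.1113 -0.2985  0.2774] F,T tool [-0.844  2.389 -5.352 -0.484 -0.1    0.009] sd [0.296 0.461 0.266 0.018 0.01  0.02 ]
```

Call:
{"api": "step_arm", "payload": {"series": [[0.012,[0,0,-0.0003],0],[0.014,[0,0,-0.0005],0],[0.016,[0,0,-0.0005],0],[0.018,[0,0,-0.0005],0],[0.02,[0,0,-0.0005],0],[0.024,[0,0,-0.0005],0],[0.028,[0,0,-0.0005],0],[0.032,[0,0,-0.0005],0],[0.036,[0,0,-0.0005],0],[0.04,[0,0,-0.0005],0]]}}

```text
time_s: 38.65
ee_pos: [0.4919, -0.1581, 0.2776]
tcp_rot: [[-0.194, -0.981, 0.0], [-0.981, 0.194, 0.0], [-0.0, -0.0, -1.0]]
force: [-1.1, -0.1, -0.5]
width: 0.465
```

Call:
{"api": "step_arm", "payload": {"series": [[0.04,[0,0,0],0],[0.04,[0,0,-0.005],0],[0.04,[0,0,-0.012],0],[0.04,[0,0,-0.02],0],[0.04,[0,0,-0.03],0],[0.04,[0,0,-0.045],0],[0.04,[0,0,-0.06],0],[0.04,[0,0,-0.08],0],[0.04,[0,0,-0.1],0],[0.04,[0,0,-0.12],0]]}}

```text
time_s: 39.9
ee_pos: [0.4918, -0.158, 0.3991]
tcp_rot: [[-0.194, -0.981, 0.001], [-0.981, 0.194, -0.0], [0.0, -0.001, -1.0]]
force: [-0.2, -0.1, 0.2]
width: 0.469
```

```bash
python3 - <<'E'
from h import *
plan([.4961,-.1587,.2774],-101.2)
a=grab('side','s15')['img'][130:310,180:340,::-1]
cv2.imwrite('pics/m15.png',cv2.resize(a,None,fx=3.3,fy=3.3,interpolation=cv2.INTER_CUBIC))
E
```

```text
t 39.9 pos [ 0.4918 -0.158   0.3991] yaw -101.2 shift mm [ -0.2  -4.3 121.7] spin -0.0 F [-0.17 -0.09  0.17] w 0.469 tilt [ 5.e-04 -4.e-04 -1.e+00]
```

View pics/m15.png

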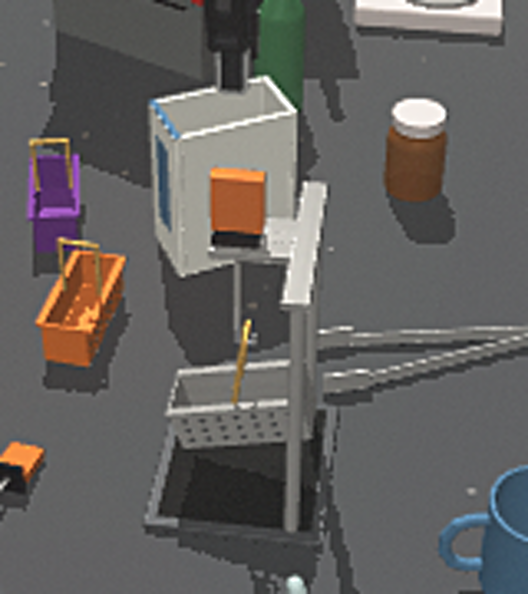

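The rod hangs upright in the fork with the basket dangling. I'll let it settle and check its height and stillness.

Call:
{"api": "step_arm", "payload": {"series": [[0.04,[0,0.01,-0.005],0],[0.04,[0,0.03,-0.01],0],[0.04,[0,0.05,-0.02],0],[0.04,[0,0.08,-0.02],0],[0.04,[0,0.11,-0.02],0],[0.04,[0,0.14,-0.02],0],[0.04,[0,0.16,-0.02],0],[0.04,[0,0.16,-0.02],0],[0.04,[0,0.16,-0.02],0],[0.04,[0,0.16,-0.02],0]]}}

```text
time_s: 41.2
ee_pos: [0.3353, -0.1271, 0.4172]
tcp_rot: [[-0.194, -0.981, -0.001], [-0.981, 0.194, 0.001], [-0.0, 0.001, -1.0]]
force: [0.2, -0.1, 0.6]
width: 0.463
```

```bash
python3 - <<'E'
from h import *
np.set_printoptions(precision=4,suppress=True)
s=grab('side','s16');t=grab('top','t16'); s2=grab('side','s17')
print('side diff',np.abs(s['img'][170:290,210:300].astype(int)-s2['img'][170:290,210:300]).max())
C=[]
for d,(x0,y0,x1,y1) in((t,(285,165,325,210)),(s2,(235,172,275,206))):
    h=cv2.cvtColor(d['img'][y0:y1,x0:x1],cv2.COLOR_RGB2HSV); m=cv2.inRange(h,(5,120,210),(20,255,255))
    M=cv2.moments(m,True); C.append((M['m10']/M['m00']+x0,M['m01']/M['m00']+y0)); print(M['m00'],C[-1])
print(tri(t,C[0],s2,C[1]))
a=s2['img'][150:300,190:340,::-1];b=t['img'][120:270,230:380,::-1]
cv2.imwrite('pics/m16.png',cv2.resize(np.hstack([a,b]),None,fx=2.6,fy=2.6,interpolation=cv2.INTER_CUBIC))
E
```

```text
side diff 8
26.0 (305.4230769230769, 184.76923076923077)
51.0 (251.58823529411765, 182.41176470588235)
(array([ 0.4956, -0.1582,  0.3158]), np.float64(0.007157191682173073))
```

View pics/m16.png

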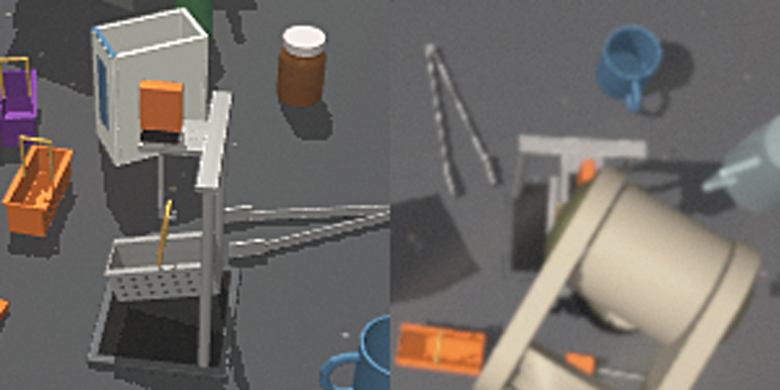

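The picture is still, with only noise between frames. The block's top is at z = 0.316 as required, and the rod sits about 4 mm towards the open end. The top view is partly hidden by the arm, which explains the 7 mm gap between the rays.

```bash
python3 - <<'E'
from workcell import bot
print(bot.hand_in())
E
```

```text
the job is handed in; nothing more can be done
None
```

I took the hook rod from the stand and lowered it into the pot. The hook touched the handle's crossbar about 1 mm from where the picture put it, with roughly 1 N of push. I then lifted the basket out on the hook and hung the rod back in the fork, handing in just after 41 s. The interface gives no verdict, so whether it passed is not confirmed.

**Last checks before hand-in:**
- **Rod:** it hangs upright and released in the fork, with its collar on the prongs. The grip block's top measured z = 0.316 m, as expected. It sits about 4 mm towards the open end, well inside the 22 mm allowed.
- **Basket:** it hangs by its brass handle from the hook, between the stand's posts. In the side picture it is clear of the slab and the stand, though I did not measure those gaps.
- **Stillness:** two side frames taken in a row differed only by noise.
- **Bystanders:** those in the last pictures look where they were. I did not measure their positions.

**Less certain:**
- **Height reading:** for the final height the arm partly hid the block in the top view, so the two sight lines missed each other by 7 mm. The side view alone agrees with the commanded position.
- **Seating:** while seating the rod I pressed it on the fork with about 10 N, then eased off before letting go.

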